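# Roll the sample tube onto the red line

## Robot

A 7-joint arm with a two-finger parallel gripper is mounted at the origin on a cart in front of the work surface, level with it; the furniture and walls round the work are solid. World frame = base frame: x ahead of the robot, y to its left, z up, the work surface at z = 0. Lengths are in mm, angles in rad, forces in N, time in s.
With the tool pointing down it reaches from about 350 to 900 mm from the base axis. Payload 7.2 kg.
Tool frame: the origin (TCP) lies on the centre line of the jaws, within the pads' length; the fingertips stand 8 mm ahead of it and the grasp point (between the pads) lies 11 mm behind it (env.nose_length is the distance from the TCP to the fingertips, in mm); z points along the fingers, y is the line along which they close (so a half turn about z gives the same grasp; the last joint's range is limited). The gripper opens to 85 mm and grips with 20 to 120 N. Pads are 22 mm wide; open, the fingers measure 114 mm over their backs; the gripper's body (76 mm by 85 mm) begins 54 mm behind the grasp point. The pads swing forward as they close: fully open they stand 13 mm farther back than shut.
Start: joints at [1.199, 0.411, -0.013, 1.596, 0.006, 1.134, -0.082], TCP at [186.956, -596.386, 239.297] pointing down, gripper open.
Joint ranges: [-2.95, 2.95], [-0.29, 1.99], [-1.47, 1.44], [0.14, 2.54], [-1.03, 4.17], [0.13, 1.85], [-2.86, 2.86]. Speed limits (rad/s): [2.39, 2.39, 3.01, 3.01, 3.14, 3.14, 3.14].

## Interface

Orientations are given as a unit quaternion [x, y, z, w].
In Python, from cell import readout, cams, env gives the robot as it stands. The module is installed in compiled form; this text tells all that it offers.
- The arm moves only by the tool play_rows, never from a script. Its argument "steps" is a list of rows, each an object of numbers: "x", "y", "z": the shift along the tool's x, y, z in mm; "twist": the turn about the tool's z in rad; "hand": the opening, from 0 (shut) to 1 (fully open). In form: [{"x": .., "y": .., "z": .., "twist": .., "hand": ..}, ...]. A call has 1 to 20 rows; each row is the pose to reach, as a shift and turn from the pose commanded when the call began, along the tool's axes at that moment; what a row does not reach only later rows make up. A row lasts 1/8 s, in which the tool goes at most 62.5 mm and 10.7 degrees, less where a joint would pass 70% of its speed; a pose out of reach is approached as far as the arm can. A call with a gripper value outside its range is refused whole. The fingers move at their own pace and stop on an object; "squeeze" is the grip in N (left out, the last holds). Time passes only in rows, so rows that repeat a pose let the fingers close. It gives the time, the measured TCP pose, the force, the opening and the grip force at its end, in the units of the state.
- readout.sense(): the state, without advancing time (a new reading comes with each control period).
- cams.capture(name): name is "side" or "top" or "wrist"; returns the picture (480x640x3 uint8, blue, green, red); there is no depth.
- cams.camera_model(name): a dict with "fx", "fy", "cx", "cy" (pixels), "R" (3x3) and "t" (3): a world point X has camera coordinates R X + t. Camera axes: x right, y down, z forward; pixel columns grow to the right and rows downward; lengths in mm; the calibration is good to about 2 mm. A picture is of the moment at which its call begins: read the wrist's pose just before it. camera_model takes no time and is no camera call; for the wrist camera it gives the pose at the moment of the call.
- env.sign_off(): hands the job in; it is judged then, once.
The state is a dict: "time": time; "qpos": joint angles; "joint_vel": joint speeds; "joint_efforts": joint torques, N m; "eef_pos": TCP position; "ee_rot": TCP orientation; "force": force on the tool from outside, world axes, zero at the start; "wrist_torque": the same for the moment, N m; "opening": finger opening in mm; "finger_force": force on a finger pad.
Only numpy, scipy, OpenCV 4.12 (cv2) and the standard library are available. Lean on these libraries where they do the work, as an engineer would, in place of code of your own. Each camera call takes 0.05 s, during which the arm holds its last target. There are 200 camera calls.

## Task

A capped white sample tube lies on the grey labelling mat between two strips of tape; push its upper side with the fingers so that it rolls along the mat until it rests lengthwise on the red strip, centred over it with neither end sticking far out past the strip, ready to be labelled. It must turn as it goes, not be dragged, and never be lifted off the mat. Leave the two jars and the yellow plaster cast beside the mat where they are, and finish with the tube lying still and the hand away from it.

Things in the scene. Friction and masses are not known exactly. Their poses are not given: they have to be found in the camera images.
- tube: white sample tube with a blue ribbed screw cap, green label up at the start; slippery plastic cylinder (friction 0.28 to 0.42) 32 mm in diameter, 70 mm long, 40 to 85 g. Origin at its middle, on its axis, 20 mm above the table; own x along the axis to the cap, own z up at the start. Pushed at or a little above axis height it rolls ahead of the finger, then coasts: about 8 mm after 30 mm/s, 1 mm after 8 mm/s.
- tube_cap_end (a point): centre of the flat end of the tube at the blue cap, on the axis, 35 mm from the middle
- tube_base_end (a point): centre of the other flat end of the tube, on the axis, 35 mm from the middle
- red_line: red strip of tape stuck on the mat, 95 mm long, 8 mm wide, flat. Origin at its middle on the mat's top (4 mm above the table); own x along the strip, own y across it. It lies near either end of the mat, the black strip near the other, with the tube between them, 55 to 135 mm away.
- black_line: black strip of tape, same size and axes as the red one; not the target
- mat: grey labelling mat fixed to the table, 100 mm (own x) x 300 mm (own y), 4 mm thick; origin at the centre of its underside on the table. Both strips lie roughly along its own x; the tube rolls along its own y. Tube and strips start within 0.1 rad of parallel; a tube rolled by its middle keeps its heading.
- jar_wax: jar with a crimson lid, 44 mm in diameter, 50 mm high, standing right of the mat; origin at the centre of its underside
- jar_small: jar with a green lid, 40 mm in diameter, 45 mm high, standing right of the mat nearer the robot; origin at the centre of its underside
- cast_a: yellow plaster dental cast, 59 x 72 x 27 mm, lying left of the mat; origin at the centre of its underside

How it is judged (in metres and radians):
On the way:
1. the tube has rolled well past a quarter turn: its green label faces downward (angle between tube's own z axis and vertical above 1.9 rad), for 0.02 s.
At the end, for the whole second after the job is handed in: The tube lies still on the mat along the red strip: the centres of both its ends are within 8 mm of the strip's centre line and not more than 10 mm beyond the strip's ends (y of tube_cap_end in the frame of red_line between -0.008 and 0.008 m and x of tube_cap_end in the frame of red_line between -0.0575 and 0.0575 m and z of tube_cap_end in the frame of red_line between -0.02 and 0.02 m and y of tube_base_end in the frame of red_line between -0.008 and 0.008 m and x of tube_base_end in the frame of red_line between -0.0575 and 0.0575 m and z of tube_base_end in the frame of red_line between -0.02 and 0.02 m and linear speed of tube below 0.01 m/s and angular speed of tube below 0.4 rad/s); the robot touches nothing.
It fails at once if the tube is lifted off the mat (its middle more than 14 mm above where it lies) or tipped up (height (world z) of tube above 0.034 m or angle between tube's own x axis and vertical below 1.15 rad or angle between tube's own x axis and vertical above 1.99 rad).
It fails at once if the wax jar is shifted by more than 12 mm (distance of jar_wax from where it was at the start of the episode above 0.012 m).
It fails at once if the small jar is shifted by more than 12 mm (distance of jar_small from where it was at the start of the episode above 0.012 m).
It fails at once if the yellow plaster cast is shifted by more than 12 mm (distance of cast_a from where it was at the start of the episode above 0.012 m).
It also fails if it takes over 45 s, if anything falls off the work surface, if the arm or the gripper's body presses on something with over 40 N, if the wrist force passes 120 N, or if a joint passes its speed limit or range.

## Working session

There is one attempt and no reset: what is moved stays moved. The work goes in short steps, Python scripts to look and compute and a tool call to move; the robot and the scene stay as the last step left them, time stands still between calls to the robot, and variables do not carry over. Pictures are saved under pics/ and viewed, at most 10 in all, crops included, and the job is handed in when it is done.

Besides the shell and the picture viewer there is one more tool, called after "Call:" as name(argument=value, ...), one argument or row to a line, values as JSON. play_rows: Moves the arm, as the interface text tells. Its arguments: {"type":"object","properties":{"steps":{"type":"array"},"squeeze":{"type":"number"}},"required":["steps"]}

```bash
mkdir -p pics; python3 - <<'E'
from cell import readout,cams,env
import cv2
s=readout.sense();print(s['time'],s['eef_pos'],s['ee_rot'],s['opening'],env.nose_length)
for n in("top","side"):
    cv2.imwrite(f"pics/{n}0.png",cams.capture(n))
    m=cams.camera_model(n);print(n,m)
E
```

```text
0.0 [ 186.75679075 -595.93315762  238.43385835] [ 9.88485100e-01  1.51315955e-01 -1.98565906e-04 -8.05724550e-04] 85.18034337878274 8.0
top {'fx': 609.3147946738517, 'fy': 609.3147946738517, 'cx': 319.22459212946137, 'cy': 234.52727050581166, 'R': array([[ 0.01233871, -0.99983656,  0.01321388],
       [-0.98473264, -0.01444495, -0.17347328],
       [ 0.1736358 , -0.01087171, -0.98474992]]), 't': array([ 109.83948799,  408.14350915, 1004.90296539])}
side {'fx': 492.20524141530075, 'fy': 492.20524141530075, 'cx': 318.0446618844001, 'cy': 240.6875694014481, 'R': array([[-0.91064429, -0.41312376, -0.00746605],
       [-0.18032317,  0.41361237, -0.89241715],
       [ 0.37176678, -0.81132827, -0.45114953]]), 't': array([425.86674764,  69.68576195, 850.17788293])}
```

View pics/top0.png

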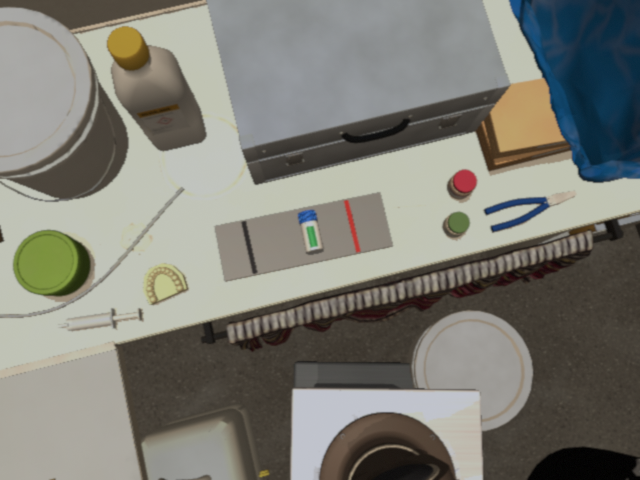

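View pics/side0.png

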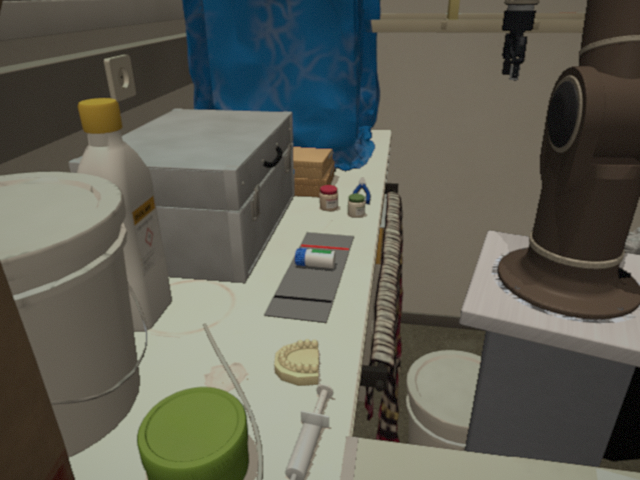

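The top view shows the tube at about (310,230), cap away from the robot. The red strip is at about (352,226), to its right (-y), and the black strip is at (250,247). The jars are at (463,183) and (457,224), and the cast is at (165,284). I'll measure these next.

```bash
cat > h.py <<'E'
import numpy as np,cv2
from cell import readout,cams,env
def ray(m,px,z):
    R=np.array(m['R']);t=np.array(m['t']);c=-R.T@t
    d=R.T@np.array([(px[0]-m['cx'])/m['fx'],(px[1]-m['cy'])/m['fy'],1])
    return c+d*(z-c[2])/d[2]
def big(mask):
    c,_=cv2.findContours(mask.astype(np.uint8),cv2.RETR_EXTERNAL,cv2.CHAIN_APPROX_NONE)
    return max(c,key=cv2.contourArea)
def ends(cnt):
    (c,(w,h),a)=cv2.minAreaRect(cnt);b=cv2.boxPoints((c,(w,h),a))
    d=np.linalg.norm(b-np.roll(b,-1,0),axis=1);i=int(d[0]>d[1])
    return (b[i]+b[i+1])/2,(b[i+2]+b[(i+3)%4])/2
def measure(im,m,roi=(205,185,400,290)):
    x0,y0,x1,y1=roi;k=4
    c=cv2.resize(im[y0:y1,x0:x1],None,fx=k,fy=k,interpolation=cv2.INTER_CUBIC)
    hsv=cv2.cvtColor(c,cv2.COLOR_BGR2HSV).astype(int);H,S,V=hsv[...,0],hsv[...,1],hsv[...,2]
    full=lambda p:(np.array(p)+.5)/k-.5+[x0,y0]
    red=((H<8)|(H>172))&(S>130)&(V>90)
    tube=(((H>95)&(H<130)&(S>110))|((H>40)&(H<85)&(S>110))|((V>165)))
    # white table excluded: keep the blob inside the mat
    n,l,st,_=cv2.connectedComponentsWithStats(tube.astype(np.uint8))
    h,w=tube.shape
    ok=[i for i in range(1,n) if st[i,0]>0 and st[i,1]>0 and st[i,0]+st[i,2]<w and st[i,1]+st[i,3]<h]
    tb=l==max(ok,key=lambda i:st[i,4])
    r=[ray(m,full(p),4)[:2] for p in ends(big(red))]
    t=[ray(m,full(p),20)[:2] for p in ends(big(tb))]
    srt=lambda e:sorted(e,key=lambda p:p[0])
    r,t=srt(r),srt(t)
    f=lambda e:(np.round((e[0]+e[1])/2,1),round(np.linalg.norm(e[1]-e[0]),1),np.round((e[1]-e[0])/np.linalg.norm(e[1]-e[0]),3))
    print('red',f(r),'tube',f(t))
    ax=(r[1]-r[0])/np.linalg.norm(r[1]-r[0]);n_=np.array([-ax[1],ax[0]]);o=(r[0]+r[1])/2
    print('tube ends in red frame (along,across)',[np.round([(p-o)@ax,(p-o)@n_],1) for p in t])
    return r,t
E
python3 - <<'E'
from h import *
im=cv2.imread('pics/top0.png');m=cams.camera_model('top')
measure(im,m)
for n,p,z in(('wax',(463,181),50),('small',(457,222),45),('cast',(165,284),14),('matTL',(216,226),4),('matTR',(383,193),4),('matBR',(392,246),4),('matBL',(226,280),4),('box',(257,180),0),('boxR',(478,120),0),('tabl',(400,262),0)):print(n,ray(m,p,z).round())
E
```

```text
red (array([429.1,  57.7]), np.float64(94.5), array([0.972, 0.233])) tube (array([418., 131.]), np.float64(69.6), array([0.967, 0.253]))
tube ends in red frame (along,across) [array([-28.6,  73.1]), array([41. , 74.6])]
wax [ 501. -130.   50.]
small [ 430. -119.   45.]
cast [320. 378.  14.]
matTL [425. 297.   4.]
matTR [489.   2.   4.]
matBR [394. -13.   4.]
matBL [330. 275.   4.]
box [510. 228.   0.]
boxR [ 630. -173.    0.]
tabl [366. -27.   0.]
```

Call:
play_rows(
  steps=[
    {"x": 42,"y": -38,"z": 0,"twist": -0.1,"hand": 0},
    {"x": 84,"y": -77,"z": 0,"twist": -0.2,"hand": 0},
    {"x": 126,"y": -115,"z": 0,"twist": -0.3,"hand": 0},
    {"x": 168,"y": -154,"z": 0,"twist": -0.4,"hand": 0},
    {"x": 210,"y": -192,"z": 0,"twist": -0.5,"hand": 0},
    {"x": 233,"y": -240,"z": 0,"twist": -0.6,"hand": 0},
    {"x": 256,"y": -289,"z": 0,"twist": -0.7,"hand": 0},
    {"x": 279,"y": -337,"z": 0,"twist": -0.8,"hand": 0},
    {"x": 302,"y": -386,"z": 0,"twist": -0.9,"hand": 0},
    {"x": 325,"y": -434,"z": 0,"twist": -1.0,"hand": 0},
    {"x": 348,"y": -482,"z": 0,"twist": -1.1,"hand": 0},
    {"x": 371,"y": -531,"z": 0,"twist": -1.2,"hand": 0},
    {"x": 394,"y": -579,"z": 20,"twist": -1.3,"hand": 0},
    {"x": 417,"y": -628,"z": 40,"twist": -1.4,"hand": 0},
    {"x": 440,"y": -676,"z": 60,"twist": -1.51,"hand": 0},
    {"x": 440,"y": -676,"z": 80,"twist": -1.51,"hand": 0},
    {"x": 440,"y": -676,"z": 100,"twist": -1.51,"hand": 0},
    {"x": 440,"y": -676,"z": 100,"twist": -1.51,"hand": 0},
    {"x": 440,"y": -676,"z": 100,"twist": -1.51,"hand": 0},
  ],
)

```text
time: 2.48
eef_pos: [404.8, 180.4, 139.8]
ee_rot: [0.616, 0.788, 0.0, 0.0]
force: [-0.0, 0.4, 1.0]
opening: -0.1
finger_force: 0.0
```

```bash
python3 - <<'E'
from h import *
from scipy.spatial.transform import Rotation as Ro
s=readout.sense();R=Ro.from_quat(s['ee_rot']).as_matrix()
print(s['time'],s['eef_pos'],s['qpos'].round(2) if hasattr(s['qpos'],'round') else s['qpos'],s['opening'],R.round(3),s['force'])
m=cams.camera_model('wrist');im=cams.capture('wrist');cv2.imwrite('pics/w1.png',im)
p=np.array(m['R'])@np.array(s['eef_pos'])+m['t'];print(m['fx']*p[0]/p[2]+m['cx'],m['fy']*p[1]/p[2]+m['cy'])
E
```

```text
2.475 [404.7699     180.41623493 139.80941008] [ 0.15  0.33 -0.8   2.09  0.32  0.84 -0.6 ] -0.12197044294604888 [[-0.241  0.971  0.   ]
 [ 0.971  0.241  0.   ]
 [ 0.     0.    -1.   ]] [-0.01049176  0.40529304  0.97304042]
321.5686885941418 328.1742482393553
```

View pics/w1.png

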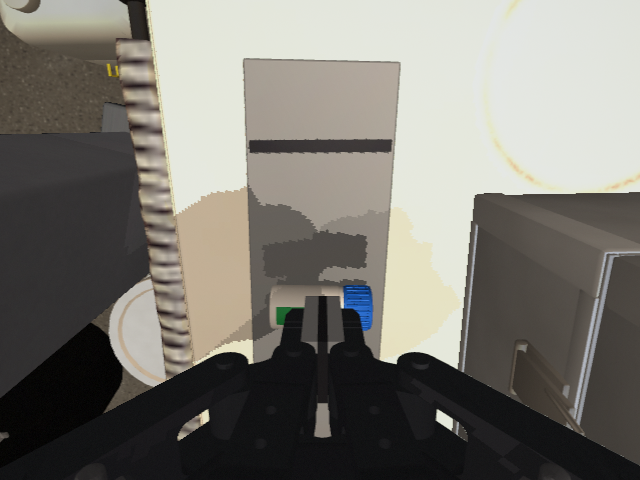

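The wrist view shows the tube at columns 270–373 and rows 285–330, ahead of the closed fingertips. The red strip is hidden behind the hand. I'll check the tube's +y edge by ray before descending.

```bash
python3 - <<'E'
from h import *
m=cams.camera_model('wrist')
for p in((271,286),(371,286),(270,308),(373,308)):print(p,ray(m,p,22).round(1))
P=np.array([404.8,180.4]);a=0.243;d=np.array([np.sin(a),-np.cos(a)]);u=np.array([np.cos(a),np.sin(a)])
for n,T in(('tube',(418,131)),('red',(429.1,57.7))):
  v=np.array(T)-P;print(n,'ahead',v@d,'along',v@u)
e=ray(m,(320,286),22)[:2]-P;print('rear edge ahead',e@d)
E
```

```text
(271, 286) [378.6 140.8  22. ]
(371, 286) [445.9 157.4  22. ]
(270, 308) [381.4 124.2  22. ]
(373, 308) [451.9 141.6  22. ]
tube ahead 51.124778028444624 along 0.9257815845364
red ahead 124.94209324651071 along -5.937451909719003
rear edge ahead 32.182884032124576
```

Call:
play_rows(
  steps=[
    {"x": 0,"y": 0,"z": 30,"hand": 0},
    {"x": 0,"y": 0,"z": 60,"hand": 0},
    {"x": 0,"y": 0,"z": 85,"hand": 0},
    {"x": 0,"y": 0,"z": 102,"hand": 0},
    {"x": 0,"y": 0,"z": 111,"hand": 0},
    {"x": 0,"y": 0,"z": 111,"hand": 0},
    {"x": -5,"y": 0,"z": 111,"hand": 0},
    {"x": -10,"y": 0,"z": 111,"hand": 0},
    {"x": -14,"y": 0,"z": 111,"hand": 0},
    {"x": -17,"y": 0,"z": 111,"hand": 0},
    {"x": -19,"y": 0,"z": 111,"hand": 0},
    {"x": -19,"y": 0,"z": 111,"hand": 0},
  ],
)

```text
$.steps[0]: bad value
```

Call:
play_rows(
  steps=[
    {"x": -2,"y": 0,"z": 0,"hand": 0},
    {"x": -4,"y": 0,"z": 0,"hand": 0},
    {"x": -6,"y": 0,"z": 0,"hand": 0},
    {"x": -8,"y": 0,"z": 0,"hand": 0},
    {"x": -10,"y": 0,"z": 0,"hand": 0},
    {"x": -12,"y": 0,"z": 0,"hand": 0},
    {"x": -14,"y": 0,"z": 0,"hand": 0},
    {"x": -16,"y": 0,"z": 0,"hand": 0},
    {"x": -18,"y": 0,"z": 0,"hand": 0},
    {"x": -20,"y": 0,"z": 0,"hand": 0},
    {"x": -22,"y": 0,"z": 0,"hand": 0},
    {"x": -24,"y": 0,"z": 0,"hand": 0},
    {"x": -25,"y": 0,"z": 0,"hand": 0},
    {"x": -26,"y": 0,"z": 0,"hand": 0},
    {"x": -26,"y": 0,"z": 0,"hand": 0},
  ],
)

```text
$.steps[0]: bad value
```

```bash
python3 - <<'E'
from h import *
s=readout.sense();print(s['eef_pos'],s['force'])
a=cams.capture('wrist');b=cams.capture('top')
cv2.imwrite('pics/w2.png',a);cv2.imwrite('pics/t2.png',b);sd=cams.capture('side');cv2.imwrite('pics/s2.png',sd)
c=np.hstack([cv2.resize(b[170:300,200:400],(400,260)),cv2.resize(sd[210:340,250:450],(400,260))])
cv2.imwrite('pics/c2.png',np.vstack([c,cv2.resize(a[220:440,180:500],(800,340)) if 0 else cv2.copyMakeBorder(a[200:440],0,0,80,80,0)]))
E
```

```text
[405.02488231 180.36747385 140.04026037] [-0.0460012  -0.20211835  0.41655883]
```

View pics/c2.png

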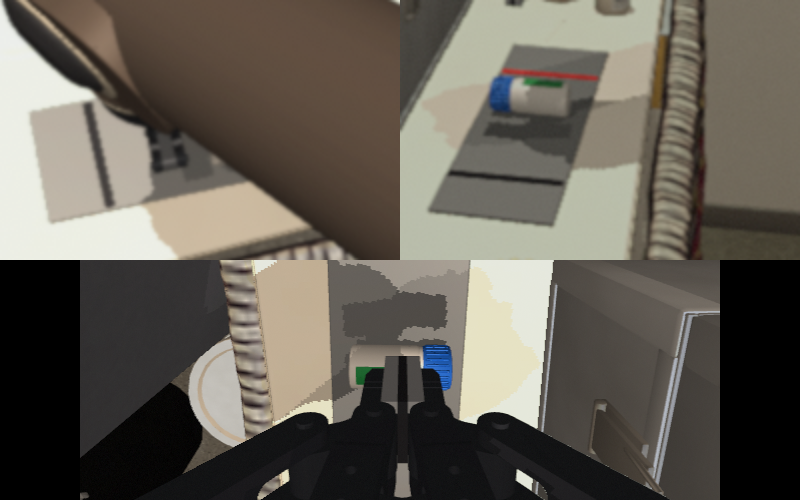

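The rows were refused because they lacked a twist value, so nothing moved. The picture shows the arm hiding the mat from the top camera, while the side camera still sees the tube and the red strip. I'll resend with twist.

Call:
play_rows(
  steps=[
    {"x": 0,"y": 0,"z": 30,"twist": 0,"hand": 0},
    {"x": 0,"y": 0,"z": 60,"twist": 0,"hand": 0},
    {"x": 0,"y": 0,"z": 85,"twist": 0,"hand": 0},
    {"x": 0,"y": 0,"z": 102,"twist": 0,"hand": 0},
    {"x": 0,"y": 0,"z": 111,"twist": 0,"hand": 0},
    {"x": 0,"y": 0,"z": 111,"twist": 0,"hand": 0},
    {"x": -5,"y": 0,"z": 111,"twist": 0,"hand": 0},
    {"x": -10,"y": 0,"z": 111,"twist": 0,"hand": 0},
    {"x": -14,"y": 0,"z": 111,"twist": 0,"hand": 0},
    {"x": -17,"y": 0,"z": 111,"twist": 0,"hand": 0},
    {"x": -19,"y": 0,"z": 111,"twist": 0,"hand": 0},
    {"x": -19,"y": 0,"z": 111,"twist": 0,"hand": 0},
  ],
)

```text
time: 4.18
eef_pos: [409.2, 161.7, 28.3]
ee_rot: [0.616, 0.788, -0.0, -0.0]
force: [-0.4, -0.1, 0.1]
opening: 0.2
finger_force: 0.0
```

Call:
play_rows(
  steps=[
    {"x": -2,"y": 0,"z": 0,"twist": 0,"hand": 0},
    {"x": -4,"y": 0,"z": 0,"twist": 0,"hand": 0},
    {"x": -6,"y": 0,"z": 0,"twist": 0,"hand": 0},
    {"x": -8,"y": 0,"z": 0,"twist": 0,"hand": 0},
    {"x": -10,"y": 0,"z": 0,"twist": 0,"hand": 0},
    {"x": -12,"y": 0,"z": 0,"twist": 0,"hand": 0},
    {"x": -14,"y": 0,"z": 0,"twist": 0,"hand": 0},
    {"x": -16,"y": 0,"z": 0,"twist": 0,"hand": 0},
    {"x": -18,"y": 0,"z": 0,"twist": 0,"hand": 0},
    {"x": -20,"y": 0,"z": 0,"twist": 0,"hand": 0},
    {"x": -22,"y": 0,"z": 0,"twist": 0,"hand": 0},
    {"x": -24,"y": 0,"z": 0,"twist": 0,"hand": 0},
    {"x": -25,"y": 0,"z": 0,"twist": 0,"hand": 0},
    {"x": -26,"y": 0,"z": 0,"twist": 0,"hand": 0},
    {"x": -26,"y": 0,"z": 0,"twist": 0,"hand": 0},
  ],
)

```text
time: 6.05
eef_pos: [415.4, 136.6, 28.3]
ee_rot: [0.616, 0.788, -0.0, 0.0]
force: [0.2, -0.4, -0.0]
opening: 0.2
finger_force: 0.0
```

```bash
python3 - <<'E'
from h import *
s=readout.sense();print(s['eef_pos'],s['force'],s['time'])
a=cams.capture('wrist');sd=cams.capture('side')
cv2.imwrite('pics/w3.png',a);cv2.imwrite('pics/s3.png',sd)
cv2.imwrite('pics/c3.png',np.vstack([cv2.copyMakeBorder(cv2.resize(sd[210:330,240:400],(400,300)),0,0,0,240,0),a[150:440]]))
E
```

```text
[415.42403262 136.5629489   28.27973839] [ 0.20285402 -0.41749341 -0.00458417] 6.05
```

View pics/c3.png

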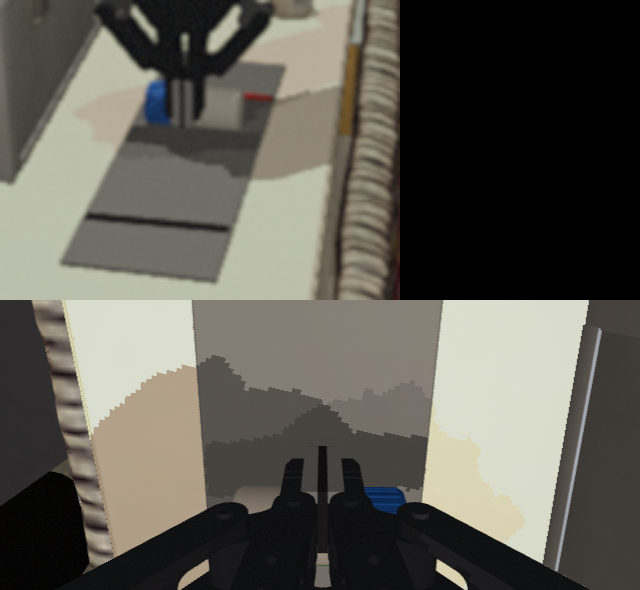

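The label is no longer facing up, so the tube is rolling. Its rear edge is at wrist row 337, visible at columns 240 and 400.

```bash
cat >> h.py <<'E'
def rear(im,m,P,row0,row1,red=(429.1,57.7)):
    g=cv2.cvtColor(im,cv2.COLOR_BGR2HSV).astype(int)
    d=np.array([.235,-.972]);d=d/np.linalg.norm(d);u=np.array([-d[1],d[0]])
    for n,c0,c1,k in(('base',240,270,2),('cap',375,400,1)):
        v=g[row0:row1,c0:c1,k].mean(1);r=row0+np.argmax(np.abs(np.diff(v)))+.5
        p=ray(m,((c0+c1)/2,r),24)
        C=-np.array(m['R']).T@np.array(m['t'])
        # tangent line from the camera to a r=16 cylinder at z=20, in the plane (d,z)
        x,z=(C[:2]-red)@d,C[2]-20; q=(p[:2]-np.array(red))@d
        w=np.array([q-x,24-C[2]]);w/=np.linalg.norm(w)
        # axis s at z=0 (rel. axis height) at distance 16 ahead of the ray
        # signed distance of (s,0) from the ray =16
        s=x-z*w[0]/w[1]+16/abs(w[1])
        print(n,'row',r,'axis across red (neg = short of it)',round(s,1),'along',round((p[:2]-np.array(red))@u,1))
    print('hand short of red',round((np.array(P[:2])-red)@d,1))
E
python3 - <<'E'
from h import *
m=cams.camera_model('wrist');s=readout.sense()
rear(cv2.imread('pics/w3.png'),m,s['eef_pos'],325,350)
E
```

```text
base row 335.5 axis across red (neg = short of it) -53.5 along -21.1
cap row 336.5 axis across red (neg = short of it) -53.4 along 31.4
hand short of red -80.0
```

Call:
play_rows(
  steps=[
    {"x": -1,"y": 0,"z": 0,"twist": 0,"hand": 0},
    {"x": -3,"y": 0,"z": 0,"twist": 0,"hand": 0},
    {"x": -5,"y": 0,"z": 0,"twist": 0,"hand": 0},
    {"x": -7,"y": 0,"z": 0,"twist": 0,"hand": 0},
    {"x": -9,"y": 0,"z": 0,"twist": 0,"hand": 0},
    {"x": -11,"y": 0,"z": 0,"twist": 0,"hand": 0},
    {"x": -13,"y": 0,"z": 0,"twist": 0,"hand": 0},
    {"x": -15,"y": 0,"z": 0,"twist": 0,"hand": 0},
    {"x": -17,"y": 0,"z": 0,"twist": 0,"hand": 0},
    {"x": -19,"y": 0,"z": 0,"twist": 0,"hand": 0},
    {"x": -21,"y": 0,"z": 0,"twist": 0,"hand": 0},
    {"x": -23,"y": 0,"z": 0,"twist": 0,"hand": 0},
    {"x": -25,"y": 0,"z": 0,"twist": 0,"hand": 0},
    {"x": -27,"y": 0,"z": 0,"twist": 0,"hand": 0},
    {"x": -29,"y": 0,"z": 0,"twist": 0,"hand": 0},
    {"x": -31,"y": 0,"z": 0,"twist": 0,"hand": 0},
    {"x": -33,"y": 0,"z": 0,"twist": 0,"hand": 0},
    {"x": -34,"y": 0,"z": 0,"twist": 0,"hand": 0},
    {"x": -35,"y": 0,"z": 0,"twist": 0,"hand": 0},
    {"x": -35,"y": 0,"z": 0,"twist": 0,"hand": 0},
  ],
)

```text
time: 8.65
eef_pos: [423.8, 102.6, 28.3]
ee_rot: [0.616, 0.788, -0.0, 0.0]
force: [-0.2, -0.1, -0.1]
opening: -0.2
finger_force: 0.0
```

```bash
python3 - <<'E'
from h import *
s=readout.sense();print(s['eef_pos'],s['force'],s['time'])
m=cams.camera_model('wrist');a=cams.capture('wrist');cv2.imwrite('pics/w4.png',a)
rear(a,m,s['eef_pos'],322,352)
E
```

```text
[423.83093761 102.57323213  28.28658679] [-0.23667942 -0.05159369 -0.07201861] 8.65
base row 336.5 axis across red (neg = short of it) -17.9 along -21.0
cap row 336.5 axis across red (neg = short of it) -18.3 along 31.6
hand short of red -44.9
```

Call:
play_rows(
  steps=[
    {"x": -1,"y": 0,"z": 0,"twist": 0,"hand": 0},
    {"x": -2,"y": 0,"z": 0,"twist": 0,"hand": 0},
    {"x": -3,"y": 0,"z": 0,"twist": 0,"hand": 0},
    {"x": -4,"y": 0,"z": 0,"twist": 0,"hand": 0},
    {"x": -5,"y": 0,"z": 0,"twist": 0,"hand": 0},
    {"x": -6,"y": 0,"z": 0,"twist": 0,"hand": 0},
    {"x": -7,"y": 0,"z": 0,"twist": 0,"hand": 0},
    {"x": -8,"y": 0,"z": 0,"twist": 0,"hand": 0},
    {"x": -9,"y": 0,"z": 0,"twist": 0,"hand": 0},
    {"x": -10,"y": 0,"z": 0,"twist": 0,"hand": 0},
    {"x": -11,"y": 0,"z": 0,"twist": 0,"hand": 0},
    {"x": -12,"y": 0,"z": 0,"twist": 0,"hand": 0},
    {"x": -13,"y": 0,"z": 0,"twist": 0,"hand": 0},
    {"x": -14,"y": 0,"z": 0,"twist": 0,"hand": 0},
    {"x": -15,"y": 0,"z": 0,"twist": 0,"hand": 0},
    {"x": -15.5,"y": 0,"z": 0,"twist": 0,"hand": 0},
    {"x": -16,"y": 0,"z": 0,"twist": 0,"hand": 0},
    {"x": -16,"y": 0,"z": 0,"twist": 0,"hand": 0},
  ],
)

```text
time: 10.95
eef_pos: [427.7, 87.1, 28.3]
ee_rot: [0.616, 0.788, -0.0, 0.0]
force: [-0.1, -0.2, 0.3]
opening: 0.1
finger_force: 0.0
```

Call:
play_rows(
  steps=[
    {"x": 5,"y": 0,"z": 0,"twist": 0,"hand": 0},
    {"x": 20,"y": 0,"z": 0,"twist": 0,"hand": 0},
    {"x": 50,"y": 0,"z": -20,"twist": 0,"hand": 0},
    {"x": 90,"y": 0,"z": -50,"twist": 0,"hand": 0},
    {"x": 130,"y": 0,"z": -90,"twist": 0,"hand": 0},
    {"x": 170,"y": 0,"z": -130,"twist": 0,"hand": 0},
    {"x": 210,"y": 0,"z": -150,"twist": 0,"hand": 0},
    {"x": 250,"y": 0,"z": -150,"twist": 0,"hand": 0},
    {"x": 250,"y": 0,"z": -150,"twist": 0,"hand": 0},
    {"x": 250,"y": 0,"z": -150,"twist": 0,"hand": 0},
  ],
)

```text
time: 12.2
eef_pos: [366.8, 329.8, 177.9]
ee_rot: [0.616, 0.788, -0.001, 0.0]
force: [0.3, -0.6, -0.4]
opening: -0.5
finger_force: 0.0
```

```bash
python3 - <<'E'
from h import *
s=readout.sense();print(s['eef_pos'],s['time'])
b=cams.capture('top');sd=cams.capture('side');cv2.imwrite('pics/t5.png',b);cv2.imwrite('pics/s5.png',sd)
cv2.imwrite('pics/c5.png',np.hstack([cv2.resize(b[180:300,240:400],(400,300)),cv2.resize(sd[210:330,240:400],(400,300))]))
E
```

```text
[366.79079525 329.77918298 177.9146899 ] 12.2
```

View pics/c5.png

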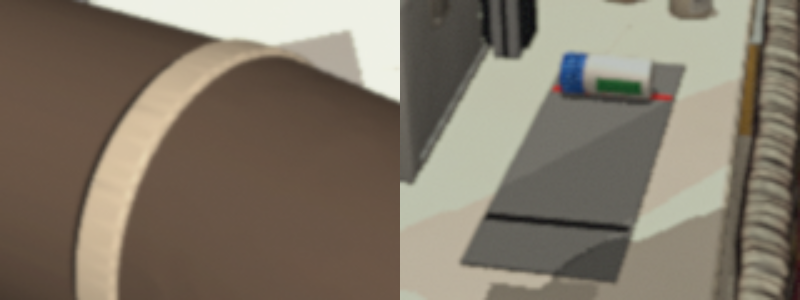

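The top view is blocked by the arm. In the side view the tube lies over the red strip, with the label showing again after nearly a full turn. I'll swing the arm back to the right, high up, to clear the top camera.

Call:
play_rows(
  steps=[
    {"x": 0,"y": 0,"z": -40,"twist": 0,"hand": 0},
    {"x": -20,"y": -2,"z": -70,"twist": 0,"hand": 0},
    {"x": -60,"y": -5,"z": -70,"twist": 0.05,"hand": 0},
    {"x": -105,"y": -9,"z": -70,"twist": 0.1,"hand": 0},
    {"x": -150,"y": -13,"z": -70,"twist": 0.2,"hand": 0},
    {"x": -195,"y": -17,"z": -70,"twist": 0.3,"hand": 0},
    {"x": -240,"y": -20,"z": -70,"twist": 0.4,"hand": 0},
    {"x": -285,"y": -24,"z": -70,"twist": 0.5,"hand": 0},
    {"x": -333,"y": -28,"z": -70,"twist": 0.6,"hand": 0},
    {"x": -368,"y": -47,"z": -70,"twist": 0.7,"hand": 0},
    {"x": -404,"y": -66,"z": -70,"twist": 0.8,"hand": 0},
    {"x": -440,"y": -85,"z": -70,"twist": 0.9,"hand": 0},
    {"x": -475,"y": -104,"z": -70,"twist": 1.0,"hand": 0},
    {"x": -510,"y": -123,"z": -70,"twist": 1.0,"hand": 0},
    {"x": -545,"y": -142,"z": -70,"twist": 1.0,"hand": 0},
    {"x": -580,"y": -161,"z": -70,"twist": 1.0,"hand": 0},
    {"x": -615,"y": -180,"z": -70,"twist": 1.0,"hand": 0},
    {"x": -651,"y": -200,"z": -70,"twist": 1.0,"hand": 0},
    {"x": -651,"y": -200,"z": -70,"twist": 1.0,"hand": 0},
    {"x": -651,"y": -200,"z": -70,"twist": 1.0,"hand": 0},
  ],
)

```text
time: 14.8
eef_pos: [329.5, -349.9, 248.0]
ee_rot: [0.919, 0.395, 0.0, -0.0]
force: [0.5, -0.6, -0.3]
opening: 0.2
finger_force: 0.0
```

```bash
python3 - <<'E'
from h import *
s=readout.sense();print(s['eef_pos'],s['time'],np.round(s['qpos'],2))
b=cams.capture('top');cv2.imwrite('pics/t6.png',b);m=cams.camera_model('top')
cv2.imwrite('pics/c6.png',np.hstack([cv2.resize(b[180:300,240:400],(800,600))]))
# tube axis against the strip as measured at the start
x0,y0=205,185;k=4
c=cv2.resize(b[185:290,205:400],None,fx=k,fy=k,interpolation=cv2.INTER_CUBIC)
h=cv2.cvtColor(c,cv2.COLOR_BGR2HSV).astype(int)
t=((h[...,0]>95)&(h[...,0]<130)&(h[...,1]>110))|((h[...,0]>40)&(h[...,0]<85)&(h[...,1]>110))|(h[...,2]>165)
n,l,st,_=cv2.connectedComponentsWithStats(t.astype(np.uint8));H,W=t.shape
ok=[i for i in range(1,n) if st[i,0]>0 and st[i,1]>0 and st[i,0]+st[i,2]<W and st[i,1]+st[i,3]<H]
e=[ray(m,(p+.5)/k-.5+[x0,y0],20)[:2] for p in ends(big(l==max(ok,key=lambda i:st[i,4])))]
u=np.array([.972,.233]);u/=np.linalg.norm(u);nn=np.array([-u[1],u[0]])
for p in e:q=p-[429.1,57.7];print(p.round(1),'along',(q@u).round(1),'across',(q@nn).round(1))
E
```

```text
[ 329.52475333 -349.87967991  248.01142431] 14.8 [ 0.92  0.17 -0.23  1.91  0.04  1.07 -0.09]
[468.5  67.7] along 40.6 across 0.5
[400.3  53. ] along -29.1 across 2.2
```

View pics/c6.png

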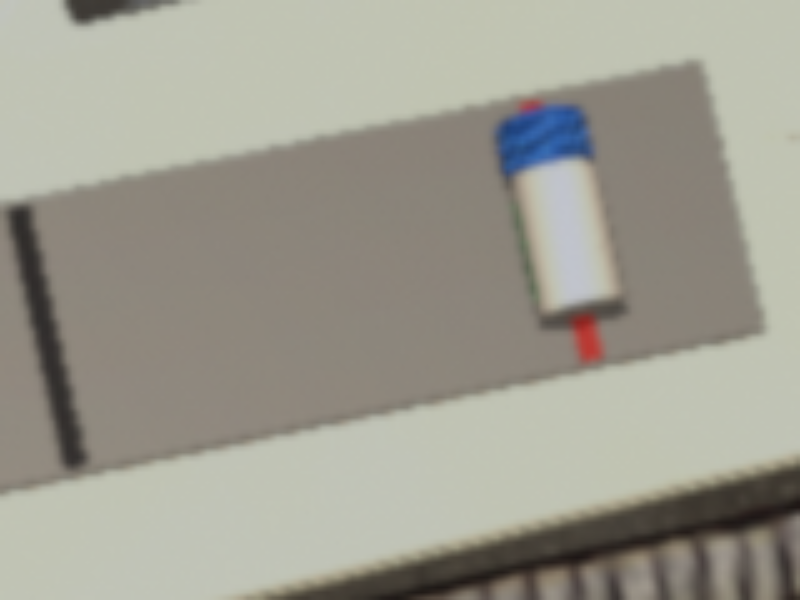

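The tube lies along the red strip, which shows at both ends, at crop positions (530,103) and (588,340). Both ends are within about 2 mm of the centre line. The hand is well away, so I'm handing in.

```bash
python3 -c "
from cell import env
print(env.sign_off())"
```

```text
the job is handed in; nothing more can be done
None
```

I rolled the tube almost one full turn onto the red strip and handed the job in: it lies lengthwise with both ends about 2 mm or less from the centre line and inside the strip's ends, and the hand is well clear; sign-off returned no verdict.

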